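Hang the strainer basket and swing it over the bowl to drain

TASK

Hang the small steel strainer basket by the middle of its bail in the hook of the drip stand's swing arm, where the arm now is, and let go of it. Then swing the arm round, with the basket hanging from it, until the basket hangs at rest over the middle of the white bowl. Keep the basket upright all the time, and do not knock over or shift the bowl or anything else on the bench.

Things in the scene. Friction and masses are not known exactly. Their poses are not given: they have to be found in the camera images.
- basket: loose round perforated steel strainer basket, about 0.2 kg: 84 mm across the rim, 72 mm at the foot, 50 mm tall, open on top. Origin: centre of its underside, z up. A rigid rectangular bail of 8 mm round bar stands in its plane x = 0: uprights at y = -50 and +50 mm, joined by a straight level top bar along y, centreline 125 mm above the underside (70 mm free under the bar)
- bail_mid (a point): middle of the basket's straight top bar (on its centreline), 125 mm above the underside; axes as the basket's
- drip_stand: fixed stand: round steel base 100 mm across and 12 mm thick, upright post 16 mm thick and 238 mm high, carrying the swing arm. Origin: centre of the base's underside, z up the post. With the arm's joint at 0 the arm points along the stand's -x
- boom (a joint): swing arm's angle on the post, rad, positive anticlockwise from above, stops at -1.5 and 1.5, stays where left. A 10 mm round bar, level at 222 mm height from the post (collar 28 mm thick) to 162 mm out; there it dips in a V to 204 mm high at 180 mm out, then rises to an upturned tip 201 mm out, top 241 mm high. Its level part can be pushed sideways
- hook_seat (a point): where the centreline of a bar hung in the hook's V lies: on the swing arm, 180 mm from the post's axis, 217 mm above the table. Its -x axis points outward along the arm, the bar to be hung should lie along its y
- bowl: loose round white ceramic bowl, 120 mm across the rim, 50 mm tall; origin: centre of its underside. It stands under the circle on which the hook swings, to the left or the right of the stand
- bench_block: loose bystander: square steel bench block 90 x 90 x 45 mm, on the other side of the stand from the bowl; origin: centre of underside
- mug: loose bystander: plain white mug with side handle at its +y, 76 mm across, 95 mm tall; origin: centre of underside
- jar_a: loose bystander: small amber screw-top jar, 48 mm across, 62 mm tall; origin: centre of underside
- jar_b: loose bystander: small clear screw-top jar, 48 mm across, 62 mm tall; origin: centre of underside
- bottle: loose bystander: clear bottle, 60 mm across, 115 mm tall; origin: centre of underside
- ring_stick: loose bystander: upright tapered aluminium ring stick on a wooden foot, 28 mm across, 130 mm tall; origin: centre of underside
- brush: loose bystander: bench brush 170 mm long lying along its x; origin on its underside
Mind the look-alikes: they are no part of the job. Leave any black or orange look-alike of the bowl alone.

How it is judged:
On the way, in this order (a step that is already met when the one before it is completed fails the run):
1. the basket hangs in the hook by the middle of its bail, let go, while the arm is still away from the bowl (distance between bail_mid and hook_seat below 0.02 m and contact force between basket and drip_stand above 0.7 N and height (world z) of basket above 0.07 m and angle between basket's own z axis and vertical below 0.35 rad and contact force between basket and the fingers below 0.05 N and contact force between basket and the arm below 0.05 N and horizontal distance between basket and bowl above 0.075 m), for 0.2 s.
2. the basket, still hanging in the hook, has been brought over the bowl (distance between bail_mid and hook_seat below 0.02 m and contact force between basket and drip_stand above 0.7 N and height (world z) of basket above 0.07 m and angle between basket's own z axis and vertical below 0.35 rad and horizontal distance between basket and bowl below 0.03 m), for 0.2 s.
At the end, for the whole second after the job is handed in: the basket hangs untouched in the hook (bail middle within 20 mm of the seat, tilt under 0.35 rad, underside over 70 mm above the table, its weight on the stand), its centre within 30 mm of the bowl's centre seen from above, at rest (under 0.06 m/s), the bowl upright (within 0.1 rad) (all of step 2 and contact force between basket and the fingers below 0.05 N and contact force between basket and the arm below 0.05 N and linear speed of basket below 0.06 m/s and angle between bowl's own z axis and vertical below 0.1 rad).
It fails at once if the basket is tipped by more than 0.7 rad (angle between basket's own z axis and vertical above 0.7 rad).
It fails at once if the bowl is shifted by more than 30 mm (distance of bowl from where it was at the start of the episode above 0.03 m).
It fails at once if a bystander is shifted by more than 40 mm or tipped by more than 0.5 rad (distance of any of bench_block, mug, jar_a, jar_b, bottle, ring_stick, brush from where it was at the start of the episode above 0.04 m or angle between any of bench_block, mug, jar_a, jar_b, bottle, ring_stick, brush's own z axis and vertical above 0.5 rad).
It also fails if it takes over 67 s, if anything falls off the work surface, if the arm or the gripper's body presses on something with over 40 N, if the wrist force passes 120 N, or if a joint passes its speed limit or range.

ROBOT

A 6-joint arm with a two-finger parallel gripper is mounted at the origin on the work surface. World frame = base frame: x ahead of the robot, y to its left, z up, the work surface at z = 0. Lengths are in m, angles in rad, forces in N, time in s.
With the tool pointing down it reaches from about 0.425 to 0.95 m from the base axis. Payload 3.5 kg.
Tool frame: the origin (TCP) lies on the centre line of the jaws, within the pads' length; the fingertips stand 11 mm ahead of it and the grasp point (between the pads) lies 8 mm behind it; y points along the fingers, x is the direction in which the jaws open and shut, and the axes are right-handed (so a half turn about y gives the same grasp; the last joint's range is limited). The gripper opens to 85 mm and grips with 20 to 120 N. Pads are 22 mm wide; open, the fingers measure 114 mm over their backs; the gripper's body (76 mm by 85 mm) begins 54 mm behind the grasp point. The pads swing forward as they close: fully open they stand 13 mm farther back than shut.
Start: joints at [0.963, 0.286, 1.577, -0, 1.279, -0.15], TCP at [0.298, 0.605, 0.242] pointing down, gripper open.
Joint ranges: [-2.77, 2.77], [-0.9, 2.22], [0.21, 2.48], [-1.53, 4.67], [0.24, 2.81], [-2.84, 2.84]. Speed limits (rad/s): [2.79, 2.79, 3.14, 3.14, 3.14, 3.14].

INTERFACE

Orientations are given as a unit quaternion [x, y, z, w].
In Python, from plant import get_state, read_camera, sign_off gives the robot as it stands.
- The arm moves only by the shell command python3 -m inch 'ROWS' [FORCE]. ROWS is JSON, a list of rows, each an object of numbers: "ax", "ay", "az": the turn, a rotation vector about the tool's x, y, z in rad; "x", "y", "z": the shift along the tool's x, y, z in mm; "hand": the closure, from -1 (fully open) to 1 (shut). In form: [{"ax": .., "ay": .., "az": .., "x": .., "y": .., "z": .., "hand": ..}, ...]. A call has 1 to 5 rows; each row shifts and turns the commanded pose from where the row before left it, along the tool's axes as they then stand; what a row does not reach is not made up. A row lasts 1/12 s, in which the tool goes at most 41.7 mm and 7.16 degrees, less where a joint would pass 70% of its speed; a pose out of reach is approached as far as the arm can. A call with a gripper value outside its range is refused whole. The fingers move at their own pace and stop on an object; FORCE is the grip in N (left out, the last holds). Time passes only in rows, so rows that do not move let the fingers close. It gives the time, the measured TCP pose, the force and the opening at its end, in the units of the state.
- get_state(): the state, without advancing time (a new reading comes with each control period).
- read_camera(name): name is "scene" or "top" or "wrist"; returns a dict with "img" (480x640x3 uint8, red, green, blue), "fov_y" (degrees; the focal length in pixels is half the picture's height over the tangent of half this angle, whatever the lens; pixels are square), "cx", "cy" (the principal point, pixels), "T" (4x4, takes a point from camera to world coordinates); the wrist camera has in their place "T_tool_cam" (4x4, takes a point from camera to tool coordinates, whose origin is the TCP and whose axes are the tool frame's). Camera axes: x right, y down, z forward; pixel columns grow to the right and rows downward; lengths in m; the calibration is good to about 2 mm. A picture is of the moment at which its call begins: read the wrist's pose just before it. There is no depth.
- sign_off(): hands the job in, once; it reports no verdict.
The state is a dict: "time": time; "qpos": joint angles; "dq": joint speeds; "joint_efforts": joint torques, N m; "eef_pos": TCP position; "tcp_rot": TCP orientation; "contact_force": force on the tool from outside, world axes, zero at the start; "wrist_torque": the same for the moment, N m; "opening": opening from 0.0 (shut) to 1.0 (fully open).
Only numpy, scipy, OpenCV 4.12 (cv2) and the standard library are available. Lean on these libraries where they do the work, as an engineer would, in place of code of your own. Each camera call takes 0.05 s, during which the arm holds its last target. There are 200 camera calls.

## Working session

There is one attempt and no reset: what is moved stays moved. The work goes in short steps, Python scripts to look and compute and a shell command to move; the robot and the scene stay as the last step left them, time stands still between calls to the robot, and variables do not carry over. Pictures are saved under pics/ and viewed, about 8 in all and at most 12, crops included, and the job is handed in when it is done.

```bash
mkdir -p pics
cat > h.py <<'E'
import numpy as np, cv2, json
from plant import get_state, read_camera
from scipy.spatial.transform import Rotation as R
def snap(name,tag):
    s=get_state(); c=read_camera(name)
    f=240/np.tan(np.radians(c['fov_y'])/2)
    if name=='wrist':
        T=np.eye(4);T[:3,:3]=R.from_quat(s['tcp_rot']).as_matrix();T[:3,3]=s['eef_pos'];T=T@np.array(c['T_tool_cam'])
    else: T=np.array(c['T'])
    cv2.imwrite(f'pics/{tag}.png',c['img'][:,:,::-1]); np.savez(f'pics/{tag}.npz',T=T,f=f,cx=c['cx'],cy=c['cy'])
def cam(tag):
    d=np.load(f'pics/{tag}.npz');return d['T'],float(d['f']),float(d['cx']),float(d['cy'])
def at(tag,u,v,z):
    T,f,cx,cy=cam(tag);d=T[:3,:3]@np.array([(u-cx)/f,(v-cy)/f,1]);o=T[:3,3];return o+d*(z-o[2])/d[2]
def proj(tag,p):
    T,f,cx,cy=cam(tag);q=T[:3,:3].T@(np.array(p)-T[:3,3]);return np.array([cx+f*q[0]/q[2],cy+f*q[1]/q[2]])
E
python3 - <<'E'
from h import *
snap('scene','s1');snap('top','t1')
a=np.hstack([cv2.imread('pics/s1.png'),cv2.imread('pics/t1.png')])
print(get_state());print(cam('s1'),cam('t1'))
E
```

```text
{'time': 0.1, 'qpos': array([ 9.62998379e-01,  2.87114740e-01,  1.57801064e+00, -1.47128774e-05,
        1.27860096e+00, -1.49992493e-01]), 'dq': array([ 0.00014529, -0.00119676, -0.00221345,  0.0001443 , -0.00233115,
       -0.00108487]), 'joint_efforts': array([ 1.75302798e-04, -4.07292902e+01, -2.93699831e+01, -1.85332256e-04,
        3.41123639e-03,  1.15481231e-05]), 'eef_pos': array([0.29798408, 0.60503854, 0.24107117]), 'tcp_rot': array([ 0.6007142 ,  0.37281361, -0.37419547, -0.6001085 ]), 'contact_force': array([-0.3205823 , -0.64281711, -0.56642216]), 'wrist_torque': array([-0.02900404,  0.01191451, -0.01793705]), 'opening': 0.9967597838409881}
(array([[ 0.10859882,  0.73480078, -0.66953276,  1.35611645],
       [ 0.9939478 , -0.09147852,  0.06082312, -0.04224524],
       [-0.01655499, -0.67208593, -0.74028808,  0.98964233],
       [ 0.        ,  0.        ,  0.        ,  1.        ]]), 589.0899412022862, 328.9032577626728, 241.92365651444644) (array([[ 0.02684371, -0.9940834 ,  0.10525022,  0.42715668],
       [-0.99960855, -0.02752415, -0.00501755,  0.01117673],
       [ 0.00788479, -0.10507433, -0.99443311,  1.516464  ],
       [ 0.        ,  0.        ,  0.        ,  1.        ]]), 600.3239430971432, 324.8225966574587, 237.80533011384628)
```

View pics/t1.png

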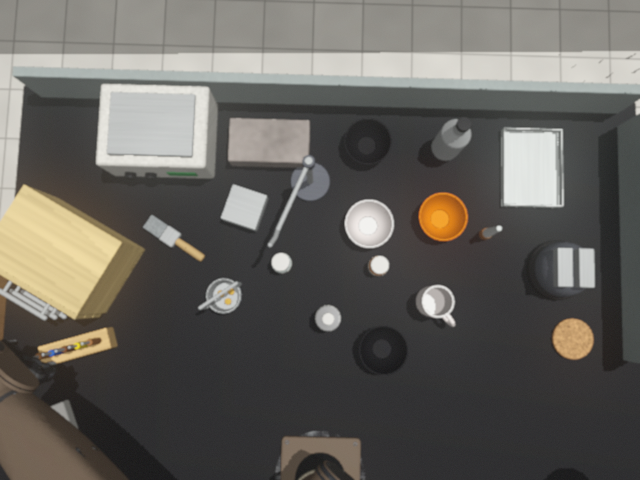

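View pics/s1.png

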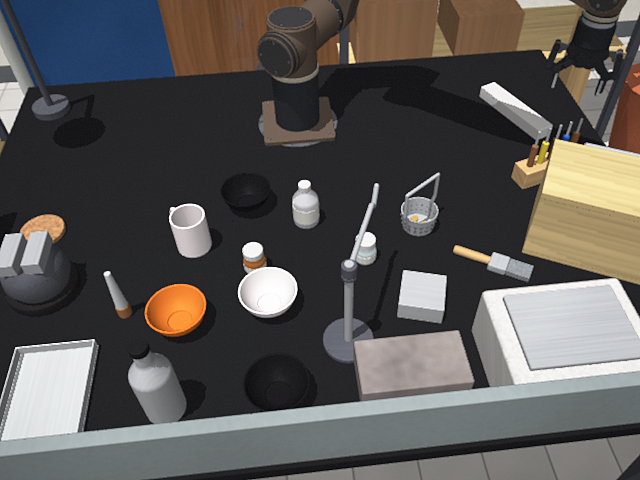

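The top view has the basket at (224,296), its bail running from about (200,309) to (242,285), the stand base at (312,181), the post top at (308,160) and the arm tip at (270,245). Bowl candidates are white (369,224), orange (443,217), black (366,143) and black (381,350). The white one fits, since it is right of the stand and near the hook circle. One enlarged crop will confirm it and let me measure.

Run:
```python
from h import *
t=cv2.imread('pics/t1.png')[145:325,185:405]; s=cv2.imread('pics/s1.png')[160:330,330:470]
t=cv2.resize(t,None,fx=3.6,fy=3.6,interpolation=2)
cv2.imwrite('pics/c1.png',t)
print('base',at('t1',312,181,.012),'post',at('t1',308.5,160.5,.238),'tip',at('t1',270,245,.241))
print('bowl',at('t1',369.5,223,.05),'foot',at('t1',369,226,.006))
print('basket rim',at('t1',224.5,295,.05),'bar ends',at('t1',200,309,.125),at('t1',242,285,.125))
print('scene: tip',at('s1',376,186,.241),'post',at('s1',349,266,.238),'bar',at('s1',406,193,.125),at('s1',437,176,.125),'bowl',at('s1',268,290,.05))
print('jar',at('t1',281,263,.062), 'jar2',at('t1',379,266,.062),'bottle',at('t1',328,318,.115))
```

```text
base [0.73081448 0.04011218 0.012     ] post [0.73016106 0.0446732  0.238     ] tip [0.54349468 0.12118287 0.241     ]
bowl [ 0.62208898 -0.10529917  0.05      ] foot [ 0.62023035 -0.10767114  0.006     ]
basket rim [0.43598516 0.24360489 0.05      ] bar ends [0.40201409 0.28651081 0.125     ] [0.45958952 0.19239449 0.125     ]
scene: tip [0.54915874 0.12229465 0.241     ] post [0.73412218 0.04677224 0.238     ] bar [0.45406641 0.20771717 0.125     ] [0.40900993 0.28575473 0.125     ] bowl [ 0.62092184 -0.10075146  0.05      ]
jar [0.5167609  0.10838705 0.062     ] jar2 [ 0.51597635 -0.12939973  0.062     ] bottle [ 0.38907333 -0.00825913  0.115     ]
```

View pics/c1.png

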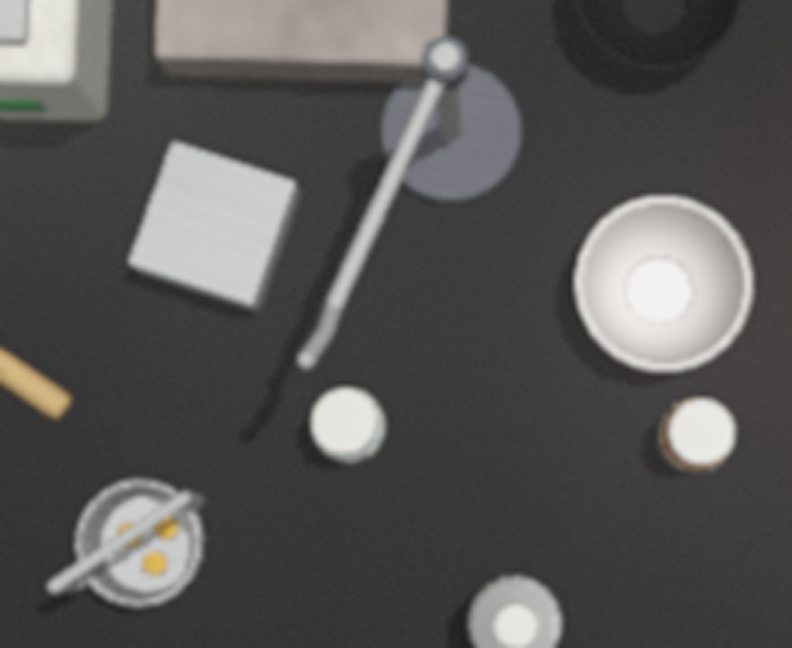

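The crop confirms the white bowl at about (0.621,-0.104), 0.186 m from the post. The arm tip is 0.202 m from the post, and the bail measures 0.11 m, so all three match the given sizes. Next I'll work out the first move to a spot above the bail.

```bash
cat >> h.py <<'E'
def delta(p,th=None):
    """tool-axis shift (mm) and turn rotvec to TCP p, jaw axis x at yaw th deg, pointing down"""
    s=get_state();Q=R.from_quat(s['tcp_rot']);M=Q.as_matrix()
    yaw=np.degrees(np.arctan2(M[1,0],M[0,0]))
    print('t %.2f'%s['time'],'tcp',np.round(s['eef_pos'],4),'yaw %.1f'%yaw,'approach',np.round(M[:,1],3),'open %.2f'%s['opening'],'q6 %.2f'%s['qpos'][5],'F',np.round(s['contact_force'],1))
    print('shift mm',np.round(M.T@(np.array(p)-s['eef_pos'])*1000,1))
    if th is not None:
        x=np.array([np.cos(np.radians(th)),np.sin(np.radians(th)),0]);y=np.array([0,0,-1.]);G=np.c_[x,y,np.cross(x,y)]
        print('turn',np.round((Q.inv()*R.from_matrix(G)).as_rotvec(),3))
E
python3 - <<'E'
from h import *
for c in [(123,543),(52,588),(195,497)]:
    print(at('t1',185+c[0]/3.6,145+c[1]/3.6,.125))
print(np.linalg.norm(get_state()['eef_pos'][:2]))
delta([.430,.252,.26],31)
print(read_camera('wrist')['T_tool_cam'])
E
```

```text
[0.43329326 0.24390116 0.125     ]
[0.40350035 0.28785929 0.125     ]
[0.46388839 0.19911478 0.125     ]
0.6744376529891144
t 0.10 tcp [0.298  0.605  0.2411] yaw 63.8 approach [-0.001 -0.002 -1.   ] open 1.00 q6 -0.15 F [-0.3 -0.6 -0.6]
shift mm [-258.4  -18.5 -274.5]
turn [ 0.     0.572 -0.002]
[[ 9.99999772e-01 -6.45920427e-04 -1.99209732e-04  1.16591723e-03]
 [ 2.54826407e-06 -2.91109600e-01  9.56689710e-01 -1.31604475e-01]
 [-6.75937291e-04 -9.56689492e-01 -2.91109532e-01  7.36764072e-02]
 [ 0.00000000e+00  0.00000000e+00  0.00000000e+00  1.00000000e+00]]
```

```bash
python3 -m inch '[{"x":-13,"z":-14},{"x":-26,"z":-27},{"x":-26,"z":-27},{"x":-26,"z":-27},{"x":-26,"z":-27}]'
python3 -m inch '[{"x":-26,"z":-27},{"x":-26,"z":-27},{"x":-26,"z":-27},{"x":-26,"z":-28},{"x":-26,"z":-28}]'
python3 -m inch '[{"x":-11,"y":-9,"z":-15,"ay":0.11},{"ay":0.12},{"ay":0.12},{"ay":0.12},{"ay":0.1}]'
python3 -m inch '[{"y":0},{"y":0},{"y":0}]'
python3 - <<'E'
from h import *
delta([.430,.252,.26],32)
snap('wrist','w1')
E
```

```text
t 0.15 tcp [0.298  0.6051 0.2412] yaw 63.8 approach [-0.001 -0.002 -1.   ] open 1.00 q6 -0.15 F [ 0.7 -0.2 -0.4]
shift mm [-258.4  -18.4 -274.4]
turn [ 0.     0.554 -0.002]validation failed for argument at $[0]...
validation failed for argument at $[0]...
validation failed for argument at $[0]...
validation failed for argument at $[0]...
```

View pics/w1.png

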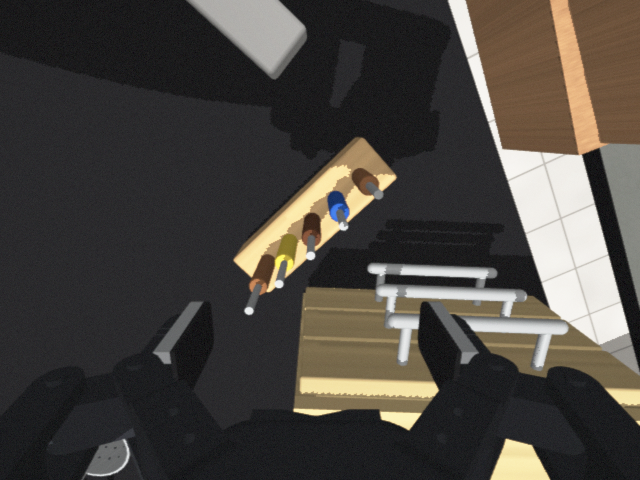

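Nothing moved because every row must carry all its keys, so the picture only shows the start pose. I'll resend with full rows.

```bash
python3 -m inch '[{"ax":0,"ay":0,"az":0,"x":-13,"y":0,"z":-14,"hand":-1},{"ax":0,"ay":0,"az":0,"x":-26,"y":0,"z":-27,"hand":-1},{"ax":0,"ay":0,"az":0,"x":-26,"y":0,"z":-27,"hand":-1},{"ax":0,"ay":0,"az":0,"x":-26,"y":0,"z":-27,"hand":-1},{"ax":0,"ay":0,"az":0,"x":-26,"y":0,"z":-27,"hand":-1}]' &&
python3 -m inch '[{"ax":0,"ay":0,"az":0,"x":-26,"y":0,"z":-27,"hand":-1},{"ax":0,"ay":0,"az":0,"x":-26,"y":0,"z":-27,"hand":-1},{"ax":0,"ay":0,"az":0,"x":-26,"y":0,"z":-27,"hand":-1},{"ax":0,"ay":0,"az":0,"x":-26,"y":0,"z":-28,"hand":-1},{"ax":0,"ay":0,"az":0,"x":-26,"y":0,"z":-28,"hand":-1}]' &&
python3 -m inch '[{"ax":0,"ay":0.11,"az":0,"x":-11,"y":-9,"z":-15,"hand":-1},{"ax":0,"ay":0.12,"az":0,"x":0,"y":-9,"z":0,"hand":-1},{"ax":0,"ay":0.12,"az":0,"x":0,"y":0,"z":0,"hand":-1},{"ax":0,"ay":0.12,"az":0,"x":0,"y":0,"z":0,"hand":-1},{"ax":0,"ay":0.09,"az":0,"x":0,"y":0,"z":0,"hand":-1}]' &&
python3 -m inch '[{"ax":0,"ay":0,"az":0,"x":0,"y":0,"z":0,"hand":-1},{"ax":0,"ay":0,"az":0,"x":0,"y":0,"z":0,"hand":-1}]'
python3 - <<'E'
from h import *
delta([.430,.252,.26],32)
snap('wrist','w2')
E
```

```text
time: 0.62
eef_pos: [0.356, 0.4451, 0.242]
tcp_rot: [0.6, 0.374, -0.374, -0.6]
contact_force: [0.8, -0.5, 0.6]
opening: 0.999
time: 1.03
eef_pos: [0.4215, 0.2678, 0.2423]
tcp_rot: [0.6, 0.374, -0.374, -0.6]
contact_force: [0.5, -0.4, 0.2]
opening: 0.998
time: 1.45
eef_pos: [0.4302, 0.2526, 0.2605]
tcp_rot: [-0.681, -0.191, 0.191, 0.681]
contact_force: [-0.0, -0.3, 0.2]
opening: 1.001
time: 1.62
eef_pos: [0.4299, 0.2529, 0.2602]
tcp_rot: [0.68, 0.194, -0.194, -0.68]
contact_force: [0.0, 0.1, 0.3]
opening: 1.0
t 1.62 tcp [0.4299 0.2529 0.2602] yaw 31.8 approach [-0. -0. -1.] open 1.00 q6 -0.23 F [0.  0.1 0.3]
shift mm [-0.4  0.2 -0.8]
turn [-0.    -0.003 -0.   ]
```

View pics/w2.png

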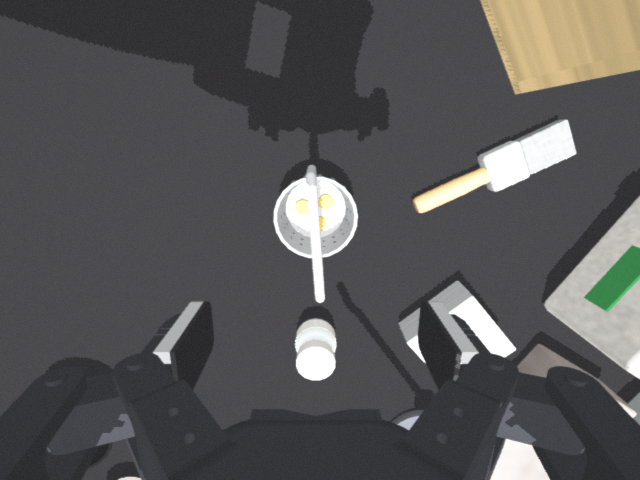

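The wrist view shows the bail bar from (312,176) at the far end to (320,300) at the near end, close to parallel with the tool's z axis. The basket is upright and clear of everything.

Run:
```python
from h import *
a=at('w2',312,176,.126);b=at('w2',320,298,.126);m=(a+b)/2;d=(a-b)[:2];L=np.linalg.norm(d);u=d/L
th=np.degrees(np.arctan2(u[1],u[0]));print(a,b,'mid',m,'len',L,'dir',th,'rim',at('w2',315.5,216,.05))
g=m[:2]+.028*u;print('grasp',g)
delta([*g,.190],th-90);delta([*g,.117],th-90)
```

```text
[0.40567991 0.28961422 0.126     ] [0.46405304 0.2075215  0.126     ] mid [0.43486648 0.24856786 0.126     ] len 0.10073052027067758 dir 125.41523997008761 rim [0.43328501 0.25010498 0.05      ]
grasp [0.41864053 0.27138713]
t 1.67 tcp [0.4299 0.2529 0.2602] yaw 31.8 approach [-0. -0. -1.] open 1.00 q6 -0.23 F [ 0.7  0.5 -0.2]
shift mm [ 0.2 70.2 21.6]
turn [-0.    -0.063 -0.   ]
t 1.67 tcp [0.4299 0.2529 0.2602] yaw 31.8 approach [-0. -0. -1.] open 1.00 q6 -0.23 F [ 0.7  0.5 -0.2]
shift mm [  0.2 143.2  21.6]
turn [-0.    -0.063 -0.   ]
```

```bash
python3 -m inch '[{"ax":0,"ay":-0.06,"az":0,"x":0,"y":10,"z":23.5,"hand":-1},{"ax":0,"ay":0,"az":0,"x":0,"y":35,"z":0,"hand":-1},{"ax":0,"ay":0,"az":0,"x":0,"y":35,"z":0,"hand":-1},{"ax":0,"ay":0,"az":0,"x":0,"y":35,"z":0,"hand":-1},{"ax":0,"ay":0,"az":0,"x":0,"y":28,"z":0,"hand":-1}]' 90 &&
python3 -m inch '[{"ax":0,"ay":0,"az":0,"x":0,"y":0,"z":0,"hand":-1},{"ax":0,"ay":0,"az":0,"x":0,"y":0,"z":0,"hand":-1},{"ax":0,"ay":0,"az":0,"x":0,"y":0,"z":0,"hand":0.5},{"ax":0,"ay":0,"az":0,"x":0,"y":0,"z":0,"hand":0.7},{"ax":0,"ay":0,"az":0,"x":0,"y":0,"z":0,"hand":1}]' 90 &&
python3 -m inch '[{"ax":0,"ay":0,"az":0,"x":0,"y":0,"z":0,"hand":1},{"ax":0,"ay":0,"az":0,"x":0,"y":0,"z":0,"hand":1},{"ax":0,"ay":0,"az":0,"x":0,"y":0,"z":0,"hand":1},{"ax":0,"ay":0,"az":0,"x":0,"y":0,"z":0,"hand":1},{"ax":0,"ay":0,"az":0,"x":0,"y":0,"z":0,"hand":1}]' 90
```

```text
time: 2.08
eef_pos: [0.4165, 0.2728, 0.1149]
tcp_rot: [0.674, 0.214, -0.215, -0.674]
contact_force: [0.4, 0.5, -0.0]
opening: 1.004
time: 2.5
eef_pos: [0.4194, 0.2737, 0.1199]
tcp_rot: [-0.674, -0.215, 0.212, 0.674]
contact_force: [1.2, -0.6, 0.3]
opening: 0.602
time: 2.92
eef_pos: [0.4178, 0.2731, 0.118]
tcp_rot: [-0.674, -0.213, 0.213, 0.674]
contact_force: [-2.4, 0.4, 3.3]
opening: 0.057
```

```bash
python3 -m inch '[{"ax":0,"ay":0,"az":0,"x":0,"y":0,"z":0,"hand":1},{"ax":0,"ay":0,"az":0,"x":0,"y":-4,"z":0,"hand":1},{"ax":0,"ay":0,"az":0,"x":0,"y":-8,"z":0,"hand":1},{"ax":0,"ay":0,"az":0,"x":0,"y":-8,"z":0,"hand":1},{"ax":0,"ay":0,"az":0,"x":0,"y":0,"z":0,"hand":1}]' 110
python3 - <<'E'
from h import *
delta([.4178,.2731,.14])
snap('wrist','w3');snap('scene','s3')
w=cv2.imread('pics/w3.png')[100:480,120:520]; s=cv2.resize(cv2.imread('pics/s3.png')[60:270,330:520],None,fx=2,fy=1.81)
cv2.imwrite('pics/c3.png',np.hstack([w,s[:380]]))
E
```

```text
time: 3.33
eef_pos: [0.4188, 0.2734, 0.1391]
tcp_rot: [-0.674, -0.215, 0.212, 0.674]
contact_force: [0.3, -0.0, -2.1]
opening: 0.05
t 3.33 tcp [0.4188 0.2734 0.1391] yaw 35.1 approach [ 0.003  0.001 -1.   ] open 0.05 q6 -0.24 F [ 0.3 -0.  -2.1]
shift mm [-1.  -0.9  0.3]
```

View pics/c3.png

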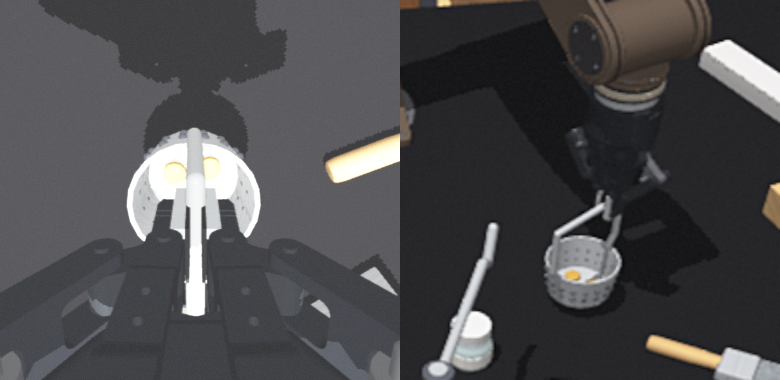

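The basket is held level off the bench, and the wrist force of -2.1 N matches its weight. I'll check where the pads sit along the bar from the far corner, at about (314,285) in the full wrist image, then plan the carry.

Run:
```python
from h import *
s=get_state()
for v in (278,285,292): 
    p=at('w3',314,v,.147); M=R.from_quat(s['tcp_rot']).as_matrix(); print(v,(M.T@(p-s['eef_pos'])*1000).round(1))
# arm refine: average both views
post=np.array([.7317,.0449]);phi=157.8;a=np.radians(phi)
seat=post+.18*np.array([np.cos(a),np.sin(a)]);g=seat+.028*np.array([np.cos(a-np.pi/2),np.sin(a-np.pi/2)])
print('seat',seat,'grasp',g)
print(proj('t1',[*(post+.201*np.array([np.cos(a),np.sin(a)])),.236]),proj('s1',[*(post+.201*np.array([np.cos(a),np.sin(a)])),.236]))
delta([*g,.280],phi-180)
```

```text
278 [ 1.5 -9.1 21.6]
285 [ 1.5 -9.1 18.7]
292 [ 1.5 -9.1 15.7]
seat [0.56504329 0.11291134] grasp [0.57562284 0.13883572]
[270.38688145 244.24308517] [374.82078188 186.76770554]
t 3.43 tcp [0.4181 0.2731 0.1379] yaw 35.1 approach [ 0.001  0.    -1.   ] open 0.05 q6 -0.24 F [-0.   0.3 -2.1]
shift mm [  51.8 -142.  -200.5]
turn [-0.000e+00  1.001e+00  1.000e-03]
```

The arm model reprojects to within 2 px in both views. The hook has to thread through the bail, which limits the bar height to between 0.249 and 0.274, so I'll use 0.262 (TCP 0.254). The basket will approach along the arm from a radius of 0.26 m.

```bash
python3 -m inch '[{"ax":0,"ay":0,"az":0,"x":0,"y":-8,"z":0,"hand":1},{"ax":0,"ay":0,"az":0,"x":0,"y":-16,"z":0,"hand":1},{"ax":0,"ay":0,"az":0,"x":0,"y":-20,"z":0,"hand":1},{"ax":0,"ay":0,"az":0,"x":0,"y":-20,"z":0,"hand":1},{"ax":0,"ay":0,"az":0,"x":0,"y":-20,"z":0,"hand":1}]' &&
python3 -m inch '[{"ax":0,"ay":0,"az":0,"x":0,"y":-16,"z":0,"hand":1},{"ax":0,"ay":0,"az":0,"x":0,"y":-12,"z":0,"hand":1},{"ax":0,"ay":0.03,"az":0,"x":0,"y":-4,"z":0,"hand":1},{"ax":0,"ay":0.06,"az":0,"x":0,"y":0,"z":0,"hand":1},{"ax":0,"ay":0.09,"az":0,"x":0,"y":0,"z":0,"hand":1}]' &&
python3 -m inch '[{"ax":0,"ay":0.1,"az":0,"x":0,"y":0,"z":0,"hand":1},{"ax":0,"ay":0.1,"az":0,"x":0,"y":0,"z":0,"hand":1},{"ax":0,"ay":0.1,"az":0,"x":0,"y":0,"z":0,"hand":1},{"ax":0,"ay":0.1,"az":0,"x":0,"y":0,"z":0,"hand":1},{"ax":0,"ay":0.1,"az":0,"x":0,"y":0,"z":0,"hand":1}]' &&
python3 -m inch '[{"ax":0,"ay":0.1,"az":0,"x":0,"y":0,"z":0,"hand":1},{"ax":0,"ay":0.1,"az":0,"x":0,"y":0,"z":0,"hand":1},{"ax":0,"ay":0.08,"az":0,"x":0,"y":0,"z":0,"hand":1},{"ax":0,"ay":0.04,"az":0,"x":0,"y":0,"z":0,"hand":1},{"ax":0,"ay":0,"az":0,"x":0,"y":0,"z":0,"hand":1}]'
python3 - <<'E'
from h import *
delta([.5016,.169,.254],-22.2)
E
```

```text
time: 3.85
eef_pos: [0.4174, 0.2728, 0.2221]
tcp_rot: [0.674, 0.213, -0.214, -0.674]
contact_force: [0.3, -0.1, -1.0]
opening: 0.052
time: 4.27
eef_pos: [0.4177, 0.273, 0.2538]
tcp_rot: [-0.691, -0.151, 0.151, 0.691]
contact_force: [-0.3, -0.6, -1.0]
opening: 0.047
time: 4.68
eef_pos: [0.4174, 0.2728, 0.253]
tcp_rot: [0.707, -0.026, 0.025, -0.706]
contact_force: [0.3, -0.4, -2.6]
opening: 0.051
time: 5.1
eef_pos: [0.4174, 0.2729, 0.253]
tcp_rot: [0.694, -0.136, 0.136, -0.694]
contact_force: [0.5, 0.8, -1.3]
opening: 0.051
t 5.10 tcp [0.4174 0.2729 0.253 ] yaw -22.2 approach [-0.001 -0.    -1.   ] open 0.05 q6 0.76 F [ 0.5  0.8 -1.3]
shift mm [117.2  -1.  -64.3]
turn [ 0.001 -0.    -0.001]
```

```bash
python3 -m inch '[{"ax":0,"ay":0,"az":0,"x":0,"y":0,"z":-8,"hand":1},{"ax":0,"ay":0,"az":0,"x":4,"y":0,"z":-16,"hand":1},{"ax":0,"ay":0,"az":0,"x":10,"y":0,"z":-18,"hand":1},{"ax":0,"ay":0,"az":0,"x":16,"y":0,"z":-14,"hand":1},{"ax":0,"ay":0,"az":0,"x":18,"y":0,"z":-8,"hand":1}]' &&
python3 -m inch '[{"ax":0,"ay":0,"az":0,"x":18,"y":0,"z":0,"hand":1},{"ax":0,"ay":0,"az":0,"x":18,"y":-1,"z":0,"hand":1},{"ax":0,"ay":0,"az":0,"x":16,"y":0,"z":0,"hand":1},{"ax":0,"ay":0,"az":0,"x":11,"y":0,"z":0,"hand":1},{"ax":0,"ay":0,"az":0,"x":6,"y":0,"z":0,"hand":1}]' &&
python3 -m inch '[{"ax":0,"ay":0,"az":0,"x":0,"y":0,"z":0,"hand":1},{"ax":0,"ay":0,"az":0,"x":0,"y":0,"z":0,"hand":1},{"ax":0,"ay":0,"az":0,"x":0,"y":0,"z":0,"hand":1}]'
python3 - <<'E'
from h import *
snap('scene','s4');snap('top','t4');snap('wrist','w4')
delta([.5756,.1388,.254],-22.2)
s=cv2.imread('pics/s4.png')[130:310,320:470];t=cv2.imread('pics/t4.png')[140:320,200:400]
w=cv2.resize(cv2.imread('pics/w4.png')[120:480,120:520],(400,360))
cv2.imwrite('pics/c4.png',np.hstack([cv2.resize(s,(400,480)),cv2.resize(w,(400,480))]))
E
```

```text
time: 5.52
eef_pos: [0.4371, 0.1941, 0.2531]
tcp_rot: [0.694, -0.136, 0.135, -0.694]
contact_force: [1.0, 1.6, -1.3]
opening: 0.052
time: 5.93
eef_pos: [0.5026, 0.1686, 0.2542]
tcp_rot: [0.694, -0.136, 0.136, -0.694]
contact_force: [-0.9, 0.2, -1.2]
opening: 0.047
time: 6.18
eef_pos: [0.5012, 0.1699, 0.2541]
tcp_rot: [0.694, -0.136, 0.135, -0.694]
contact_force: [-0.9, 0.1, -1.7]
opening: 0.054
t 6.33 tcp [0.5013 0.1699 0.2543] yaw -22.1 approach [-0.  0. -1.] open 0.05 q6 0.52 F [-0.7 -0.4 -2.4]
shift mm [80.5  0.3 -0.9]
turn [-0.     0.001 -0.   ]
```

View pics/c4.png

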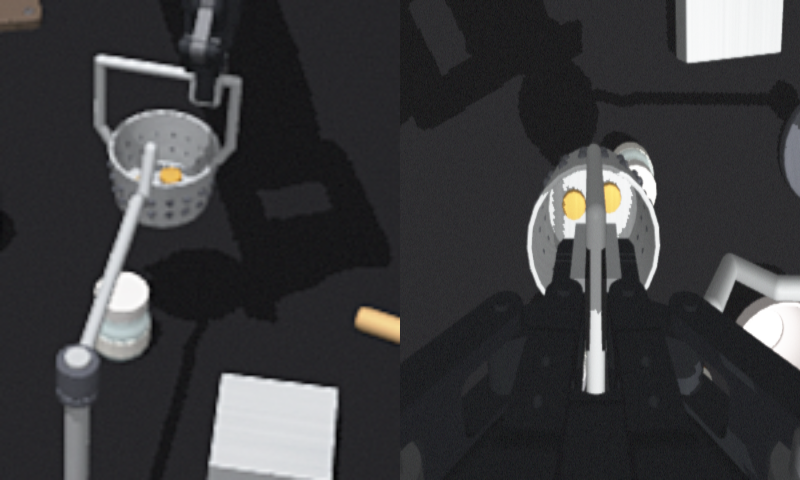

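The basket hangs upright and squarely facing the hook tip. I'll cross-check where its middle lies relative to the arm line in the scene view, from bar ends at about (357.5,152.5) and (410,159).

Run:
```python
from h import *
a=at('s4',357.5,152.5,.262);b=at('s4',410,159,.262);m=(a+b)/2
print(a,b,np.linalg.norm(a-b),m)
post=at('s4',320+78/2.667,130+357/2.667,.238);tip=at('s4',320+152/2.667,130+148/2.667,.241)
print('post',post,'tip',tip)
d=(tip-post)[:2];d/=np.linalg.norm(d);n=np.array([d[1],-d[0]]);print('phi',np.degrees(np.arctan2(d[1],d[0])),'mid off axis mm',1000*(m[:2]-post[:2])@n,'radius',(m[:2]-post[:2])@d)
t=np.array([np.cos(np.radians(67.8)),np.sin(np.radians(67.8))]);mm=get_state()['eef_pos'][:2]-.028*t;print('kin mid',mm,1000*(mm-post[:2])@n,(mm-post[:2])@d)
```

```text
[0.47278903 0.09775625 0.262     ] [0.50488322 0.19417595 0.262     ] 0.10162083821072074 [0.48883612 0.1459661  0.262     ]
post [0.72956615 0.04778976 0.238     ] tip [0.54800622 0.12436722 0.241     ]
phi 157.13119372950158 mid off axis mm -3.0936764835068002 radius 0.2599614789779406
kin mid [0.49073872 0.14402123] -4.146276405120862 0.2574526137273678
```

```bash
python3 -m inch '[{"ax":0,"ay":0,"az":0,"x":5,"y":0,"z":1,"hand":1},{"ax":0,"ay":0,"az":0,"x":9,"y":0,"z":1,"hand":1},{"ax":0,"ay":0,"az":0,"x":11,"y":0,"z":0,"hand":1},{"ax":0,"ay":0,"az":0,"x":11,"y":0,"z":0,"hand":1},{"ax":0,"ay":0,"az":0,"x":11,"y":0,"z":0,"hand":1}]' &&
python3 -m inch '[{"ax":0,"ay":0,"az":0,"x":11,"y":0,"z":0,"hand":1},{"ax":0,"ay":0,"az":0,"x":10,"y":0,"z":0,"hand":1},{"ax":0,"ay":0,"az":0,"x":7,"y":0,"z":0,"hand":1},{"ax":0,"ay":0,"az":0,"x":4,"y":0,"z":0,"hand":1},{"ax":0,"ay":0,"az":0,"x":0,"y":0,"z":0,"hand":1}]' &&
python3 -m inch '[{"ax":0,"ay":0,"az":0,"x":0,"y":5,"z":0,"hand":1},{"ax":0,"ay":0,"az":0,"x":0,"y":7,"z":0,"hand":1},{"ax":0,"ay":0,"az":0,"x":0,"y":8,"z":0,"hand":1},{"ax":0,"ay":0,"az":0,"x":0,"y":8,"z":0,"hand":1},{"ax":0,"ay":0,"az":0,"x":0,"y":7,"z":0,"hand":1}]' &&
python3 -m inch '[{"ax":0,"ay":0,"az":0,"x":0,"y":4,"z":0,"hand":1},{"ax":0,"ay":0,"az":0,"x":0,"y":3,"z":0,"hand":1},{"ax":0,"ay":0,"az":0,"x":0,"y":0,"z":0,"hand":1},{"ax":0,"ay":0,"az":0,"x":0,"y":0,"z":0,"hand":1}]'
python3 - <<'E'
from h import *
snap('scene','s5');snap('wrist','w5')
delta([.5756,.1388,.209],-22.2)
s=cv2.imread('pics/s5.png')[140:320,310:460]
w=cv2.imread('pics/w5.png')[120:480,120:520]
cv2.imwrite('pics/c5.png',np.hstack([cv2.resize(s,(400,480)),cv2.resize(w,(400,480))]))
E
```

```text
time: 6.75
eef_pos: [0.5476, 0.153, 0.2543]
tcp_rot: [0.694, -0.136, 0.136, -0.694]
contact_force: [-1.2, -0.8, -1.2]
opening: 0.048
time: 7.17
eef_pos: [0.5766, 0.1411, 0.2541]
tcp_rot: [0.694, -0.136, 0.136, -0.694]
contact_force: [1.3, -0.8, -1.4]
opening: 0.053
time: 7.58
eef_pos: [0.575, 0.1418, 0.2177]
tcp_rot: [0.694, -0.136, 0.135, -0.694]
contact_force: [-0.1, -1.2, -2.6]
opening: 0.051
time: 7.92
eef_pos: [0.5759, 0.1416, 0.2124]
tcp_rot: [-0.694, 0.136, -0.136, 0.694]
contact_force: [0.6, 0.2, -1.8]
opening: 0.05
t 8.02 tcp [0.5761 0.1416 0.2128] yaw -22.2 approach [ 0.001  0.    -1.   ] open 0.05 q6 0.46 F [ 0.4  0.  -2.1]
shift mm [ 0.6  3.8 -2.8]
turn [-0.     0.     0.001]
```

View pics/c5.png

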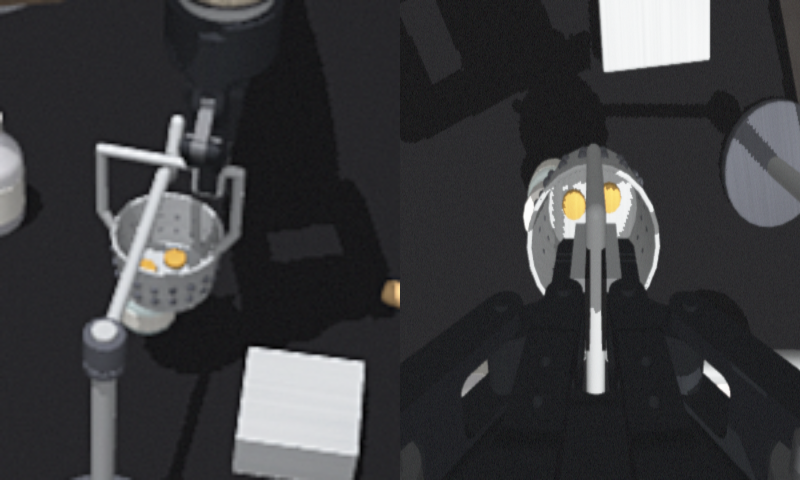

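The arm crosses the bar at its middle, at (172,160) in the crop, inside the hook tip. The basket's weight is still on the gripper, so I'll lower slowly until the stand takes it.

```bash
python3 -m inch '[{"ax":0,"ay":0,"az":0,"x":0,"y":1.5,"z":0,"hand":1},{"ax":0,"ay":0,"az":0,"x":0,"y":1.5,"z":0,"hand":1},{"ax":0,"ay":0,"az":0,"x":0,"y":0,"z":0,"hand":1},{"ax":0,"ay":0,"az":0,"x":0,"y":0,"z":0,"hand":1}]' &&
python3 -m inch '[{"ax":0,"ay":0,"az":0,"x":0,"y":1.5,"z":0,"hand":1},{"ax":0,"ay":0,"az":0,"x":0,"y":0,"z":0,"hand":1},{"ax":0,"ay":0,"az":0,"x":0,"y":0,"z":0,"hand":1}]'
```

```text
time: 8.35
eef_pos: [0.576, 0.1417, 0.2104]
tcp_rot: [-0.694, 0.136, -0.136, 0.694]
contact_force: [-1.7, -0.2, 2.6]
opening: 0.051
time: 8.6
eef_pos: [0.5763, 0.1417, 0.2097]
tcp_rot: [-0.694, 0.135, -0.137, 0.694]
contact_force: [-2.6, 0.5, 5.6]
opening: 0.047
```

```bash
python3 -m inch '[{"ax":0,"ay":0,"az":0,"x":-1,"y":0,"z":0,"hand":1},{"ax":0,"ay":0,"az":0,"x":-1,"y":0,"z":0,"hand":1},{"ax":0,"ay":0,"az":0,"x":0,"y":0.5,"z":0,"hand":1},{"ax":0,"ay":0,"az":0,"x":0,"y":0,"z":0,"hand":1}]' 30 &&
python3 -m inch '[{"ax":0,"ay":0,"az":0,"x":0,"y":0,"z":0,"hand":0.85},{"ax":0,"ay":0,"az":0,"x":0,"y":0,"z":0,"hand":0.7},{"ax":0,"ay":0,"az":0,"x":0,"y":0,"z":0,"hand":0.5},{"ax":0,"ay":0,"az":0,"x":0,"y":0,"z":0,"hand":0.3},{"ax":0,"ay":0,"az":0,"x":0,"y":0,"z":0,"hand":0.3}]' &&
python3 -m inch '[{"ax":0,"ay":0,"az":0,"x":0,"y":0,"z":0,"hand":0.3},{"ax":0,"ay":0,"az":0,"x":0,"y":0,"z":0,"hand":0.3},{"ax":0,"ay":0,"az":0,"x":0,"y":0,"z":0,"hand":0.3},{"ax":0,"ay":0,"az":0,"x":0,"y":0,"z":0,"hand":0.3}]'
python3 - <<'E'
from h import *
snap('scene','s6');snap('wrist','w6')
s=cv2.imread('pics/s6.png')[140:320,310:460]
w=cv2.imread('pics/w6.png')[120:480,120:520]
cv2.imwrite('pics/c6.png',np.hstack([cv2.resize(s,(400,480)),cv2.resize(w,(400,480))]))
E
```

```text
time: 8.93
eef_pos: [0.5757, 0.1419, 0.2095]
tcp_rot: [-0.694, 0.134, -0.138, 0.694]
contact_force: [2.7, -1.0, 6.3]
opening: 0.052
time: 9.35
eef_pos: [0.5733, 0.1423, 0.2063]
tcp_rot: [0.694, -0.137, 0.135, -0.694]
contact_force: [-0.3, 0.3, 0.1]
opening: 0.349
time: 9.68
eef_pos: [0.5739, 0.1423, 0.2072]
tcp_rot: [0.694, -0.136, 0.136, -0.694]
contact_force: [0.3, -0.0, 0.7]
opening: 0.353
```

View pics/c6.png

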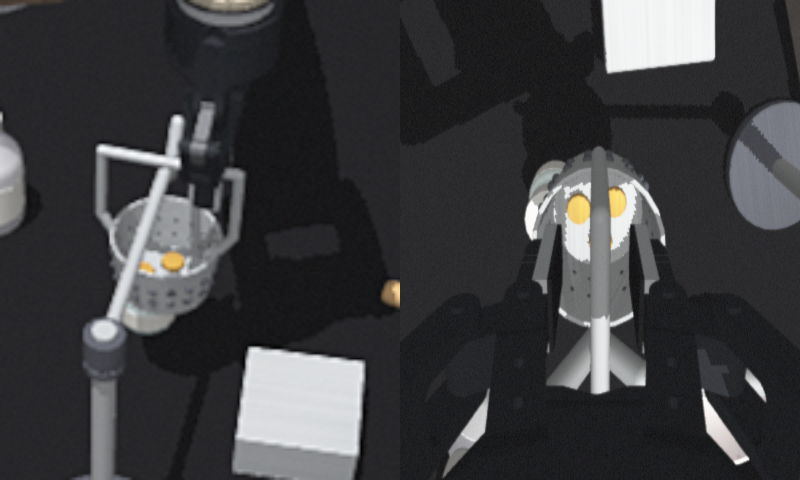

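The basket hangs level in the hook, untouched by the open fingers for over 0.3 s with the wrist force near zero. Next I'll withdraw straight up, turn the jaws across the arm above its level part at about 105 mm radius, and straddle the bar there.

```bash
python3 -m inch '[{"ax":0,"ay":0,"az":0,"x":0,"y":-6,"z":0,"hand":0.3},{"ax":0,"ay":0,"az":0,"x":0,"y":-14,"z":0,"hand":0.3},{"ax":0,"ay":0,"az":0,"x":0,"y":-18,"z":0,"hand":0.3},{"ax":0,"ay":0,"az":0,"x":0,"y":-18,"z":0,"hand":0.3},{"ax":0,"ay":0,"az":0,"x":0,"y":-10,"z":0,"hand":0.3}]' &&
python3 -m inch '[{"ax":0,"ay":0,"az":0,"x":15,"y":0,"z":-5,"hand":0.3},{"ax":0,"ay":0,"az":0,"x":25,"y":0,"z":-10,"hand":0.3},{"ax":0,"ay":0,"az":0,"x":25,"y":0,"z":-10,"hand":0.3},{"ax":0,"ay":0.08,"az":0,"x":12,"y":0,"z":-5,"hand":0.3},{"ax":0,"ay":0.12,"az":0,"x":0,"y":0,"z":0,"hand":0.3}]' &&
python3 -m inch '[{"ax":0,"ay":0.12,"az":0,"x":0,"y":0,"z":0,"hand":0.3},{"ax":0,"ay":0.12,"az":0,"x":0,"y":0,"z":0,"hand":0.3},{"ax":0,"ay":0.12,"az":0,"x":0,"y":0,"z":0,"hand":0.3},{"ax":0,"ay":0.12,"az":0,"x":0,"y":0,"z":0,"hand":0.3},{"ax":0,"ay":0.12,"az":0,"x":0,"y":0,"z":0,"hand":0.3}]' &&
python3 -m inch '[{"ax":0,"ay":0.12,"az":0,"x":0,"y":0,"z":0,"hand":0.3},{"ax":0,"ay":0.12,"az":0,"x":0,"y":0,"z":0,"hand":0.3},{"ax":0,"ay":0.12,"az":0,"x":0,"y":0,"z":0,"hand":0.3},{"ax":0,"ay":0.12,"az":0,"x":0,"y":0,"z":0,"hand":0.3},{"ax":0,"ay":0.12,"az":0,"x":0,"y":0,"z":0,"hand":0.3}]' &&
python3 -m inch '[{"ax":0,"ay":0.12,"az":0,"x":0,"y":0,"z":0,"hand":0.3},{"ax":0,"ay":0.04,"az":0,"x":0,"y":0,"z":0,"hand":0.3},{"ax":0,"ay":0,"az":0,"x":0,"y":0,"z":0,"hand":0.3},{"ax":0,"ay":0,"az":0,"x":0,"y":0,"z":0,"hand":0.3}]'
python3 - <<'E'
from h import *
delta([.634,.0857,.214],-112.2)
snap('wrist','w7');snap('scene','s7')
s=cv2.imread('pics/s7.png')[140:320,310:460]
w=cv2.imread('pics/w7.png')[120:480,120:520]
cv2.imwrite('pics/c7.png',np.hstack([cv2.resize(s,(400,480)),cv2.resize(w,(400,480))]))
E
```

```text
time: 10.2
eef_pos: [0.5749, 0.1424, 0.2764]
tcp_rot: [-0.694, 0.135, -0.137, 0.694]
contact_force: [0.5, 0.0, 0.4]
opening: 0.352
time: 10.62
eef_pos: [0.6358, 0.0824, 0.2719]
tcp_rot: [0.677, -0.207, 0.207, -0.676]
contact_force: [-1.2, -0.6, -0.4]
opening: 0.348
time: 11.03
eef_pos: [0.6342, 0.0847, 0.2721]
tcp_rot: [0.585, -0.398, 0.397, -0.585]
contact_force: [-0.3, 0.4, 0.0]
opening: 0.348
time: 11.45
eef_pos: [0.6341, 0.0847, 0.2721]
tcp_rot: [-0.442, 0.553, -0.552, 0.441]
contact_force: [0.1, 0.2, 1.2]
opening: 0.348
time: 11.78
eef_pos: [0.6341, 0.0849, 0.2724]
tcp_rot: [-0.398, 0.585, -0.584, 0.398]
contact_force: [-0.9, -1.1, 0.1]
opening: 0.348
t 11.78 tcp [0.6341 0.0849 0.2724] yaw -111.5 approach [-0.001 -0.    -1.   ] open 0.35 q6 1.92 F [-0.9 -1.1  0.1]
shift mm [-0.7 58.4 -0.3]
turn [0.001 0.012 0.001]
```

View pics/c7.png

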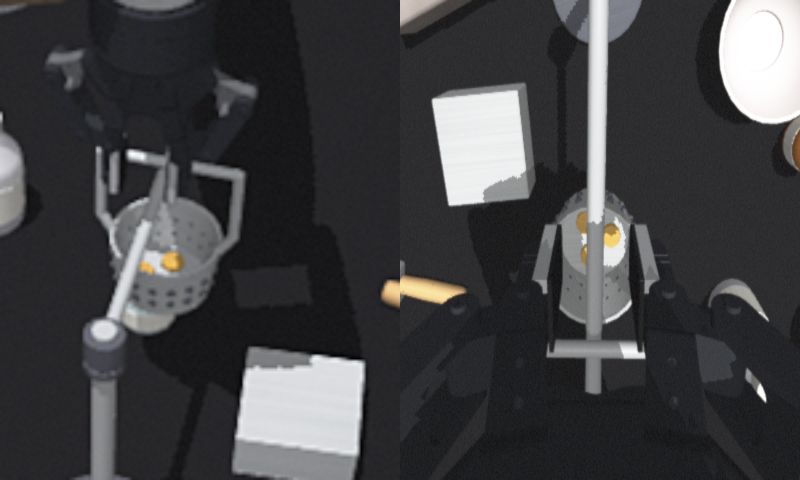

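The wrist view shows the arm bar running centrally between the fingers at column 595, with the bail seated across it at row 349. The basket is level. I'll descend over the bar, narrow the gap and start the swing gently.

```bash
python3 -m inch '[{"ax":0,"ay":0.01,"az":0,"x":0,"y":10,"z":0,"hand":0.3},{"ax":0,"ay":0,"az":0,"x":0,"y":18,"z":0,"hand":0.3},{"ax":0,"ay":0,"az":0,"x":0,"y":18,"z":0,"hand":0.3},{"ax":0,"ay":0,"az":0,"x":0,"y":12,"z":0,"hand":0.3},{"ax":0,"ay":0,"az":0,"x":0,"y":0,"z":0,"hand":0.45}]' 20 &&
python3 -m inch '[{"ax":0,"ay":0,"az":0,"x":0,"y":0,"z":0,"hand":0.5},{"ax":0,"ay":0,"az":0,"x":0,"y":0,"z":0,"hand":0.5},{"ax":0,"ay":-0.01,"az":0,"x":1,"y":0,"z":0,"hand":0.5},{"ax":0,"ay":-0.01,"az":0,"x":1,"y":0,"z":0,"hand":0.5},{"ax":0,"ay":-0.02,"az":0,"x":2,"y":0,"z":0,"hand":0.5}]' &&
python3 -m inch '[{"ax":0,"ay":-0.02,"az":0,"x":2.1,"y":0,"z":0,"hand":0.5},{"ax":0,"ay":-0.02,"az":0,"x":2.1,"y":0,"z":0,"hand":0.5},{"ax":0,"ay":-0.02,"az":0,"x":2.1,"y":0,"z":0,"hand":0.5},{"ax":0,"ay":-0.02,"az":0,"x":2.1,"y":0,"z":0,"hand":0.5},{"ax":0,"ay":-0.02,"az":0,"x":2.1,"y":0,"z":0,"hand":0.5}]' &&
python3 -m inch '[{"ax":0,"ay":-0.02,"az":0,"x":2.1,"y":0,"z":0,"hand":0.5},{"ax":0,"ay":-0.02,"az":0,"x":2.1,"y":0,"z":0,"hand":0.5},{"ax":0,"ay":-0.02,"az":0,"x":2.1,"y":0,"z":0,"hand":0.5},{"ax":0,"ay":-0.02,"az":0,"x":2.1,"y":0,"z":0,"hand":0.5},{"ax":0,"ay":-0.02,"az":0,"x":2.1,"y":0,"z":0,"hand":0.5}]'
python3 - <<'E'
from h import *
delta([.634,.0857,.214])
E
```

```text
time: 12.3
eef_pos: [0.6318, 0.0855, 0.2107]
tcp_rot: [-0.397, 0.588, -0.585, 0.393]
contact_force: [-0.7, -0.1, -0.7]
opening: 0.277
time: 12.72
eef_pos: [0.633, 0.0818, 0.2165]
tcp_rot: [0.406, -0.578, 0.579, -0.407]
contact_force: [-0.4, 0.3, 0.0]
opening: 0.253
time: 13.13
eef_pos: [0.6294, 0.0716, 0.2156]
tcp_rot: [0.435, -0.557, 0.557, -0.436]
contact_force: [0.2, 1.5, 0.5]
opening: 0.254
time: 13.55
eef_pos: [0.6271, 0.0613, 0.2153]
tcp_rot: [-0.463, 0.535, -0.535, 0.463]
contact_force: [1.2, 2.0, 0.8]
opening: 0.247
t 13.55 tcp [0.6271 0.0613 0.2153] yaw -98.3 approach [-0.  0. -1.] open 0.25 q6 1.65 F [1.2 2.  0.8]
shift mm [-25.2   1.3   3.3]
```

The push force is about 2 N and the tool is holding a 105 mm radius. I'll continue most of the way, then measure.

```bash
python3 -m inch '[{"ax":0,"ay":-0.025,"az":0,"x":2.6,"y":0,"z":0,"hand":0.5},{"ax":0,"ay":-0.03,"az":0,"x":3.1,"y":0,"z":0,"hand":0.5},{"ax":0,"ay":-0.03,"az":0,"x":3.1,"y":0,"z":0,"hand":0.5},{"ax":0,"ay":-0.03,"az":0,"x":3.1,"y":0,"z":0,"hand":0.5},{"ax":0,"ay":-0.03,"az":0,"x":3.1,"y":0,"z":0.2,"hand":0.5}]' &&
python3 -m inch '[{"ax":0,"ay":-0.03,"az":0,"x":3.1,"y":0,"z":0,"hand":0.5},{"ax":0,"ay":-0.03,"az":0,"x":3.1,"y":0,"z":0,"hand":0.5},{"ax":0,"ay":-0.03,"az":0,"x":3.1,"y":0,"z":0,"hand":0.5},{"ax":0,"ay":-0.03,"az":0,"x":3.1,"y":0,"z":0,"hand":0.5},{"ax":0,"ay":-0.03,"az":0,"x":3.1,"y":0,"z":0.2,"hand":0.5}]' &&
python3 -m inch '[{"ax":0,"ay":-0.03,"az":0,"x":3.1,"y":0,"z":0,"hand":0.5},{"ax":0,"ay":-0.03,"az":0,"x":3.1,"y":0,"z":0,"hand":0.5},{"ax":0,"ay":-0.03,"az":0,"x":3.1,"y":0,"z":0,"hand":0.5},{"ax":0,"ay":-0.03,"az":0,"x":3.1,"y":0,"z":0,"hand":0.5},{"ax":0,"ay":-0.03,"az":0,"x":3.1,"y":0,"z":0.2,"hand":0.5}]' &&
python3 -m inch '[{"ax":0,"ay":-0.03,"az":0,"x":3.1,"y":0,"z":0,"hand":0.5},{"ax":0,"ay":-0.03,"az":0,"x":3.1,"y":0,"z":0,"hand":0.5},{"ax":0,"ay":-0.03,"az":0,"x":3.1,"y":0,"z":0,"hand":0.5},{"ax":0,"ay":-0.03,"az":0,"x":3.1,"y":0,"z":0,"hand":0.5},{"ax":0,"ay":-0.03,"az":0,"x":3.1,"y":0,"z":0.2,"hand":0.5}]' &&
python3 -m inch '[{"ax":0,"ay":-0.03,"az":0,"x":3.1,"y":0,"z":0,"hand":0.5},{"ax":0,"ay":-0.03,"az":0,"x":3.1,"y":0,"z":0,"hand":0.5},{"ax":0,"ay":-0.03,"az":0,"x":3.1,"y":0,"z":0,"hand":0.5},{"ax":0,"ay":-0.03,"az":0,"x":3.1,"y":0,"z":0,"hand":0.5},{"ax":0,"ay":-0.03,"az":0,"x":3.1,"y":0,"z":0.2,"hand":0.5}]' &&
python3 -m inch '[{"ax":0,"ay":-0.03,"az":0,"x":3.1,"y":0,"z":0,"hand":0.5},{"ax":0,"ay":-0.03,"az":0,"x":3.1,"y":0,"z":0,"hand":0.5},{"ax":0,"ay":-0.03,"az":0,"x":3.1,"y":0,"z":0,"hand":0.5},{"ax":0,"ay":-0.025,"az":0,"x":2.6,"y":0,"z":0,"hand":0.5},{"ax":0,"ay":-0.02,"az":0,"x":2.1,"y":0,"z":0,"hand":0.5}]' &&
python3 -m inch '[{"ax":0,"ay":-0.015,"az":0,"x":1.6,"y":0,"z":0,"hand":0.5},{"ax":0,"ay":-0.01,"az":0,"x":1,"y":0,"z":0,"hand":0.5},{"ax":0,"ay":0,"az":0,"x":0,"y":0,"z":0,"hand":0.5},{"ax":0,"ay":0,"az":0,"x":0,"y":0,"z":0,"hand":0.5}]'
python3 - <<'E'
from h import *
delta([.634,.0857,.214])
snap('top','t8');snap('scene','s8')
s=cv2.imread('pics/s8.png')[150:350,220:390]; t=cv2.imread('pics/t8.png')[130:310,250:420]
cv2.imwrite('pics/c8.png',np.hstack([cv2.resize(s,(400,470)),cv2.resize(t,(400,470))]))
E
```

```text
time: 13.97
eef_pos: [0.6259, 0.0464, 0.2153]
tcp_rot: [0.5, -0.5, 0.5, -0.5]
contact_force: [0.1, 2.5, 1.8]
opening: 0.251
time: 14.38
eef_pos: [0.6269, 0.031, 0.2152]
tcp_rot: [0.536, -0.461, 0.461, -0.536]
contact_force: [-0.2, 0.5, 0.4]
opening: 0.249
time: 14.8
eef_pos: [0.6302, 0.0158, 0.2152]
tcp_rot: [0.57, -0.42, 0.419, -0.569]
contact_force: [-0.6, 0.8, -0.0]
opening: 0.249
time: 15.22
eef_pos: [0.6357, 0.0014, 0.2151]
tcp_rot: [0.599, -0.376, 0.375, -0.599]
contact_force: [-0.9, 0.5, 1.1]
opening: 0.249
time: 15.63
eef_pos: [0.6434, -0.012, 0.2151]
tcp_rot: [0.626, -0.33, 0.329, -0.625]
contact_force: [-1.0, 1.5, 0.8]
opening: 0.251
time: 16.05
eef_pos: [0.652, -0.0232, 0.215]
tcp_rot: [0.647, -0.287, 0.286, -0.646]
contact_force: [-0.4, 1.4, 0.3]
opening: 0.247
time: 16.38
eef_pos: [0.6541, -0.0251, 0.2151]
tcp_rot: [0.65, -0.279, 0.279, -0.649]
contact_force: [-0.2, 0.0, 0.3]
opening: 0.248
t 16.38 tcp [ 0.6541 -0.0251  0.2151] yaw -46.5 approach [-0. -0. -1.] open 0.25 q6 0.62 F [-0.2  0.   0.3]
shift mm [-94.2   1.   61.6]
```

View pics/c8.png

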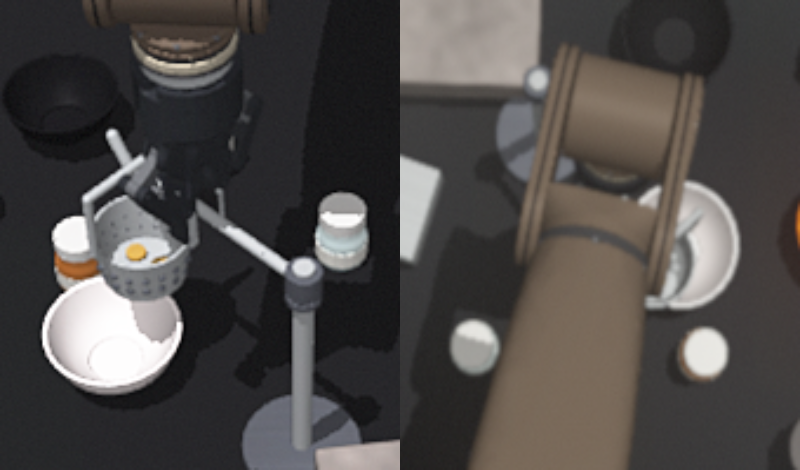

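The basket hangs level at the bowl's edge with a little further to go. The scene crop has the arm tip at (112,135) and the post top at (303,268), so I can compute the remaining angle.

Run:
```python
from h import *
f=lambda u,v,z:at('s8',220+u/2.353,150+v/2.35,z)
post=np.array([.731,.046]);tip=f(112,134,.241)[:2];bowl=f(113,331,.05)[:2]
d=tip-post;phi=np.degrees(np.arctan2(d[1],d[0]))%360;b=bowl-post;b2=np.array([.6205,-.104])-post
print('post now',f(303,266,.238),'tip',tip,np.linalg.norm(d),'phi',phi,'bowl',bowl,'target',np.degrees(np.arctan2(b[1],b[0]))%360,np.degrees(np.arctan2(b2[1],b2[0]))%360)
a=np.radians(phi);print('basket est',post+.18*np.array([np.cos(a),np.sin(a)]),'rim',f(140,232,.142))
```

```text
post now [0.72802927 0.04719595 0.238     ] tip [ 0.58002016 -0.08209469] 0.19799788471264634 phi 220.31202350061508 bowl [ 0.62308192 -0.10078873] target 233.6769264170003 233.62216351043952
basket est [ 0.59374413 -0.07045097] rim [ 0.59531905 -0.06902741  0.142     ]
```

```bash
python3 -m inch '[{"ax":0,"ay":-0.015,"az":0,"x":1.6,"y":0,"z":0,"hand":0.5},{"ax":0,"ay":-0.02,"az":0,"x":2.1,"y":0,"z":0,"hand":0.5},{"ax":0,"ay":-0.025,"az":0,"x":2.6,"y":0,"z":0,"hand":0.5},{"ax":0,"ay":-0.03,"az":0,"x":3.1,"y":0,"z":0,"hand":0.5},{"ax":0,"ay":-0.03,"az":0,"x":3.1,"y":0,"z":0,"hand":0.5}]' &&
python3 -m inch '[{"ax":0,"ay":-0.03,"az":0,"x":3.1,"y":0,"z":0,"hand":0.5},{"ax":0,"ay":-0.025,"az":0,"x":2.6,"y":0,"z":0,"hand":0.5},{"ax":0,"ay":-0.022,"az":0,"x":2.3,"y":0,"z":0,"hand":0.5},{"ax":0,"ay":-0.015,"az":0,"x":1.6,"y":0,"z":0,"hand":0.5},{"ax":0,"ay":-0.012,"az":0,"x":1.3,"y":0,"z":0,"hand":0.5}]' &&
python3 -m inch '[{"ax":0,"ay":-0.008,"az":0,"x":0.8,"y":0,"z":0,"hand":0.5},{"ax":0,"ay":0,"az":0,"x":0,"y":0,"z":0,"hand":0.5},{"ax":0,"ay":0,"az":0,"x":0,"y":0,"z":0,"hand":0.5},{"ax":0,"ay":0,"az":0,"x":-2,"y":0,"z":0,"hand":0.4},{"ax":0,"ay":0,"az":0,"x":0,"y":0,"z":0,"hand":0.3}]' &&
python3 -m inch '[{"ax":0,"ay":0,"az":0,"x":0,"y":0,"z":0,"hand":0.2},{"ax":0,"ay":0,"az":0,"x":0,"y":0,"z":0,"hand":0.2},{"ax":0,"ay":0,"az":0,"x":0,"y":-6,"z":0,"hand":0.2},{"ax":0,"ay":0,"az":0,"x":0,"y":-15,"z":0,"hand":0.2},{"ax":0,"ay":0,"az":0,"x":0,"y":-25,"z":0,"hand":0.2}]' &&
python3 -m inch '[{"ax":0,"ay":0,"az":0,"x":0,"y":-25,"z":0,"hand":0.2},{"ax":0,"ay":0,"az":0,"x":0,"y":-25,"z":0,"hand":0.2},{"ax":0,"ay":0,"az":0,"x":0,"y":-10,"z":0,"hand":0.2},{"ax":0,"ay":0,"az":0,"x":0,"y":0,"z":0,"hand":0.2},{"ax":0,"ay":0,"az":0,"x":0,"y":0,"z":0,"hand":0.2}]'
python3 - <<'E'
from h import *
delta([.634,.0857,.214])
snap('wrist','w9');snap('scene','s9')
s=cv2.imread('pics/s9.png')[150:350,220:390];w=cv2.imread('pics/w9.png')[0:480,80:560]
cv2.imwrite('pics/c9.png',np.hstack([cv2.resize(s,(400,470)),cv2.resize(w,(400,470))]))
E
```

```text
time: 16.9
eef_pos: [0.6631, -0.0334, 0.2151]
tcp_rot: [-0.665, 0.239, -0.239, 0.666]
contact_force: [-0.8, 2.2, -0.5]
opening: 0.254
time: 17.32
eef_pos: [0.6719, -0.0401, 0.2152]
tcp_rot: [-0.677, 0.205, -0.204, 0.677]
contact_force: [-0.5, 1.3, -0.6]
opening: 0.248
time: 17.73
eef_pos: [0.6708, -0.0395, 0.2155]
tcp_rot: [0.678, -0.202, 0.202, -0.678]
contact_force: [0.3, 0.1, -0.1]
opening: 0.354
time: 18.15
eef_pos: [0.6693, -0.0392, 0.2586]
tcp_rot: [0.678, -0.205, 0.2, -0.677]
contact_force: [0.6, -0.3, -0.3]
opening: 0.396
time: 18.57
eef_pos: [0.6708, -0.0395, 0.3214]
tcp_rot: [-0.678, 0.202, -0.202, 0.678]
contact_force: [0.4, -0.0, -0.4]
opening: 0.399
t 18.57 tcp [ 0.6708 -0.0395  0.3214] yaw -33.2 approach [ 0.001 -0.    -1.   ] open 0.40 q6 0.37 F [ 0.4 -0.  -0.4]
shift mm [-99.5 107.4  84.5]
```

View pics/c9.png

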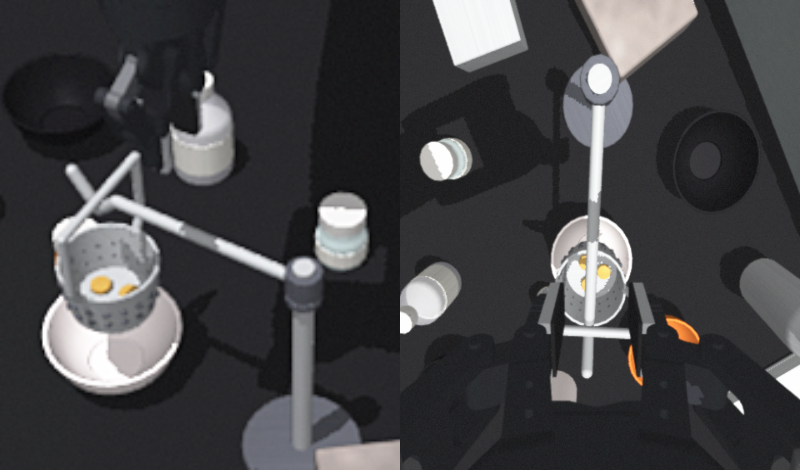

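The basket hangs level over the bowl with the gripper clear above it. In the scene crop the tip is at (72,169), the basket rim centre at about (109,258) and the bowl rim centre at (113,331). I'll verify the numbers.

Run:
```python
from h import *
f=lambda u,v,z:at('s9',220+u/2.353,150+v/2.35,z)[:2]
post=np.array([.731,.046]);tip=f(72,168,.241);d=tip-post;d/=np.linalg.norm(d);bk=post+.18*d
bar=(f(64,245,.217)+f(135,157,.217))/2
bowl=(np.array([.6205,-.104])+f(113,331,.05))/2
print('tip r',np.linalg.norm(tip-post),'phi',np.degrees(np.arctan2(d[1],d[0]))%360,'seat',bk,'rim',f(109,257,.142),'bar mid',bar,'bowl',bowl)
print('offsets mm',[round(1000*np.linalg.norm(q-bowl),1) for q in (bk,f(109,257,.142),bar)])
w=lambda u,v,z:at('w9',80+u*1.2,v*480/470,z)[:2]
print('wrist: bowl',w(592,255,.05),'basket rim',w(592,285,.142),'bar',w(592,332,.217))
# motion check: two frames
a=read_camera('scene')['img'][150:350,220:300].astype(int);b=cv2.imread('pics/s9.png')[150:350,220:300,::-1].astype(int)
print('mean diff',abs(a-b).mean(),'bowl-only move check t', get_state()['time'])
```

```text
tip r 0.19845557919175438 phi 233.5321135998384 seat [ 0.62401301 -0.09875422] rim [ 0.61923894 -0.09530226] bar mid [ 0.62593752 -0.09488678] bowl [ 0.62179096 -0.10239437]
offsets mm [np.float64(4.3), np.float64(7.5), np.float64(8.6)]
wrist: bowl [ 1.11666439 -0.41900776] basket rim [ 1.01746098 -0.35124096] bar [ 0.93505668 -0.30334336]
mean diff 1.6392916666666666 bowl-only move check t 18.7167
```

The scene-view estimates put the basket 4 to 9 mm from the bowl centre, against a limit of 30 mm. The wrist cross-check line is invalid because I left the crop's 400 px offset in. I'll redo it, let the basket settle, check it is still, and hand in.

```bash
python3 -m inch '[{"ax":0,"ay":0,"az":0,"x":0,"y":0,"z":0,"hand":0.2},{"ax":0,"ay":0,"az":0,"x":0,"y":0,"z":0,"hand":0.2},{"ax":0,"ay":0,"az":0,"x":0,"y":0,"z":0,"hand":0.2},{"ax":0,"ay":0,"az":0,"x":0,"y":0,"z":0,"hand":0.2},{"ax":0,"ay":0,"az":0,"x":0,"y":0,"z":0,"hand":0.2}]' && python3 -m inch '[{"ax":0,"ay":0,"az":0,"x":0,"y":0,"z":0,"hand":0.2},{"ax":0,"ay":0,"az":0,"x":0,"y":0,"z":0,"hand":0.2},{"ax":0,"ay":0,"az":0,"x":0,"y":0,"z":0,"hand":0.2},{"ax":0,"ay":0,"az":0,"x":0,"y":0,"z":0,"hand":0.2},{"ax":0,"ay":0,"az":0,"x":0,"y":0,"z":0,"hand":0.2}]'
python3 - <<'E'
from h import *
from plant import sign_off
w=lambda u,v,z:at('w9',80+(u-400)*1.2,v*480/470,z)[:2]
print('wrist: bowl',w(592,255,.05),'basket rim',w(592,287,.142),'bar',w(594,332,.217))
F=[cv2.GaussianBlur(read_camera('scene')['img'],(5,5),0)[150:350,220:300].astype(np.float32).mean(2) for _ in range(3)]
b=cv2.GaussianBlur(cv2.imread('pics/s9.png'),(5,5),0)[150:350,220:300].astype(np.float32).mean(2)
print('px shift vs s9',cv2.phaseCorrelate(b,F[0]),'frame-frame',cv2.phaseCorrelate(F[0],F[2]))
print(sign_off())
E
```

```text
time: 19.13
eef_pos: [0.6708, -0.0394, 0.3212]
tcp_rot: [0.678, -0.202, 0.202, -0.678]
contact_force: [-0.4, -0.4, 0.6]
opening: 0.399
time: 19.55
eef_pos: [0.6708, -0.0395, 0.3214]
tcp_rot: [0.678, -0.202, 0.202, -0.678]
contact_force: [0.0, 0.5, -0.5]
opening: 0.4
wrist: bowl [ 0.62649007 -0.09717957] basket rim [ 0.62749593 -0.09775413] bar [ 0.62817726 -0.10177063]
px shift vs s9 ((-0.029134030363614727, -0.09515570859701938), 0.922865204334259) frame-frame ((0.006737055071340592, 0.02324694849254172), 0.9286755599975586)
the job is handed in; nothing more can be done
None
```

I hung the basket in the hook by the middle of its bail and let go. I then swung the arm about 76° with the fingers straddling its bar, until the basket hung over the white bowl. The fingers were lifted clear and the job handed in at about 20 s.

**Position:** the scene camera puts the basket 4–9 mm from the bowl's centre. The wrist camera puts the basket rim about 1 mm and the bar about 5 mm from it. The limit is 30 mm.

**At rest:** the basket was level in the last pictures, and its image shifted by less than 0.1 px over the final second.

**Surroundings:** the bowl was within about 4 mm of its first measured position, which is within measuring error. I saw no bystander disturbed in the pictures, but did not measure each one.

**Checks and commands that went wrong:**
- My first set of move commands was refused because the rows lacked some keys. Nothing moved, and it cost one picture.
- My first wrist cross-check used a wrong crop offset, and I redid it before handing in.

The hand-in gives no verdict, so I cannot confirm the result beyond these checks.

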